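Wind the rack clamp onto an offcut

ROBOT

A 6-joint arm with a two-finger parallel gripper is mounted at the origin on a cart in front of the work surface, level with it; the furniture and walls round the work are solid. World frame = base frame: x ahead of the robot, y to its left, z up, the work surface at z = 0. Lengths are in mm, angles in rad, forces in N, time in s.
With the tool pointing down it reaches from about 275 to 850 mm from the base axis. Payload 5.2 kg.
Tool frame: the origin (TCP) lies on the front face of the gripper's body, between the roots of the fingers; the fingertips stand 73 mm ahead of it and the grasp point (between the pads) lies 54 mm ahead of it; z points along the fingers, y is the line along which they close (so a half turn about z gives the same grasp; the last joint's range is limited). The gripper opens to 85 mm and grips with 20 to 120 N. Pads are 22 mm wide; open, the fingers measure 114 mm over their backs; the gripper's body (76 mm by 85 mm) begins 54 mm behind the grasp point. The pads swing forward as they close: fully open they stand 13 mm farther back than shut.
Start: joints at [1, 0.259, 1.535, -0, 1.348, -0.203], TCP at [197.739, 513.23, 303.91] pointing down, gripper open.
Joint ranges: [-3.14, 3.14], [-0.91, 2.08], [0.19, 2.58], [-1.22, 4.36], [0.22, 2.71], [-3.12, 3.12]. Speed limits (rad/s): [2.57, 2.57, 3.14, 3.14, 3.14, 3.14].

INTERFACE

Orientations are given as a unit quaternion [w, x, y, z].
In Python, from bench import * gives the robot as it stands. The module is installed in compiled form; this text tells all that it offers.
- The arm moves only by the tool play_rows, never from a script. Its argument "commands" is a list of rows, each a list of 3 entries, a list of its own where there are three numbers: the shift along the tool's x, y, z in m, then the turn about the tool's z in degrees, then the closure, from -1 (fully open) to 1 (shut). A call has exactly 10 rows; each row shifts and turns the commanded pose from where the row before left it, along the tool's axes as they then stand; what a row does not reach is not made up. A row lasts 1/12 s, in which the tool goes at most 41.7 mm and 7.16 degrees, less where a joint would pass 70% of its speed; a pose out of reach is approached as far as the arm can. A call is refused whole if a number of a shift passes 0.0417 or a number of a turn 7.16, either way. A call with a gripper value outside its range is refused whole. The fingers move at their own pace and stop on an object; "newtons" is the grip in N (left out, the last holds). Time passes only in rows, so rows that do not move let the fingers close, or fill a call up. It gives the time, the measured TCP pose, the force, the opening and the grip force at its end, in the units of the state.
- read_state(): the state, without advancing time (a new reading comes with each control period).
- capture(name): name is "side" or "top"; returns a dict with "pixels" (384x512x3 uint8, red, green, blue), "z_map" (384x512 float32, mm along the optical axis (not along the pixel's ray), 0 where there is no reading), "camera_matrix" (3x3 intrinsics, pixels), "D" ([k1, k2, p1, p2, k3] as OpenCV has them; the pictures are not rectified), "world_to_cam" (4x4, takes a point from world to camera coordinates). Camera axes: x right, y up, looking along -z (the intrinsics and any distortion apply to the point x, -y, -z); pixel columns grow to the right and rows downward; lengths in mm; the calibration is good to about 2 mm. A picture is of the moment at which its call begins.
- sign_off(): hands the job in; it is judged then, once.
The state is a dict: "time_s": time; "qpos": joint angles; "qvel": joint speeds; "effort": joint torques, N m; "tcp_pos": TCP position; "tcp_rot": TCP orientation; "force": force on the tool from outside, world axes, zero at the start; "wrist_torque": the same for the moment, N m; "gripper_width": finger opening in mm; "finger_force": force on a finger pad.
Only numpy, scipy, OpenCV 4.12 (cv2) and the standard library are available. Lean on these libraries where they do the work, as an engineer would, in place of code of your own. Each camera call takes 0.05 s, during which the arm holds its last target. There are 200 camera calls.

TASK

Lay the loose hardwood offcut flat on the bed of the rack clamp, lengthwise between the sprung pad and the end stop and centred across the bed, and let it go. Then take the crank by its loose-turning grip sleeve and, keeping hold of the sleeve all the while the crank turns, wind it clockwise until the offcut is held firmly against the end stop with about 35 N, never squeezing it with more than 65 N; then let go of the crank and leave it there. Leave the screw tin, the tape roll and the pencil where they are.

Things in the scene. Friction and masses are not known exactly. Their poses are not given: they have to be found in the camera images.
- offcut: Loose plain hardwood block, 60 (x) x 85 (y) x 45 (z) mm, 0.21 kg, starting flat on the table to the right of the middle. Origin at the centre of its underside, y along the 85 mm length. Lift it across the 60 mm width.
- rack_clamp: Rack clamp fixed to the table at the left; place and yaw differ each time. Origin on the table under the crank's axis; +y runs along the bed from crank to end stop, z up. Dark steel base plate 90 mm wide, y = -65 to 255 mm, its top (the bed) at z = 15 mm; grey gear housing y = -45 to 20 mm, 72 mm high. The offcut must end with its length along y, within 12 mm of x = 0.
- bed_mid (a point): Point on the bed's top at y = 165 mm, x = 0 of the clamp's frame. The end stop is a steel block 66 mm wide and 42 mm high on the bed; its face looks to the clamp's -y and lies at y = 207 to 223 mm (set anew each time, not measured). At the start the gap from pad to stop is 42 to 78 mm longer than the offcut.
- pad: Dark rubber pad 60 mm wide, 12 mm thick, z = 17 to 55 mm, on springs on the sliding jaw: it yields only about 0.04 mm per N. Its origin runs on the clamp's y axis at table height, axes as the clamp's; the pressing face looks to +y and lies 60 mm along +y from this origin.
- crank (a joint): Crank angle about the vertical, rad; 0 = arm towards the clamp's -y, grows clockwise seen from above (-y, -x, +y, +x), 0 to 12.4; starts at 0 to 2.5. Each rad moves the jaw 8 mm to the stop. A brake holds it where it is left: while turning it takes about 9 N at the sleeve (0.55 N m), the same all round. Once the offcut is squeezed, each 1 N more at the sleeve is 7.5 N more on the offcut.
- sleeve_grip (a point): Point on the sleeve's axis at the best grip height, 130 mm over the table; goes round with the crank. The sleeve is a black upright cylinder 25 mm across, 97 to 157 mm over the table, 60 mm from the crank's axis. It spins freely on its pin, so a gripper pinching it from above need not turn. The crank's arm below it ends 94 mm over the table.
- sleeve: The grip sleeve; origin at the centre of its lower end, 97 mm over the table, z up; it spins, so its yaw means nothing. The crank must never turn while the fingers are off it, and it must be pinched from both sides (more than 20 N of finger force in all) when the offcut is squeezed; a one-sided push is not enough.
- crank_axis (a point): Point on the crank's vertical axis, 130 mm over the table: centre of the circle of radius 60 mm on which sleeve_grip runs.
- screw_tin: Bystander: open grey tin, 75 x 80 x 49 mm, origin at the centre of its underside. Must not move.
- masking_tape: Bystander: roll of tape lying flat, 111 mm across, 25 mm high, origin at the centre of its underside. Must not move.
- pencil: Bystander: flat carpenter's pencil, 184 mm long, 8 mm high, origin at the centre of its underside. Must not move.
Mind the look-alikes: they are no part of the job. What is shaped like the offcut but red is not meant.

How it is judged:
By the outcome, as a careful person would: the job done as asked, in the order asked, and still so for the second after the job is handed in, with the robot touching nothing.
It also fails if it takes over 72 s, if anything falls off the work surface, if the arm or the gripper's body presses on something with over 40 N, if the wrist force passes 120 N, or if a joint passes its speed limit or range.

## Working session

There is one attempt and no reset: what is moved stays moved. The work goes in short steps, Python scripts to look and compute and a tool call to move; the robot and the scene stay as the last step left them, time stands still between calls to the robot, and variables do not carry over. Pictures are saved under pics/ and viewed, at most 10 in all, crops included, and the job is handed in when it is done.

Besides the shell and the picture viewer there is one more tool, called after "Emit:" by a JSON object that holds its "api" and its "payload". play_rows: Moves the arm, as the interface text tells. Its arguments: {"type":"object","properties":{"commands":{"type":"array","items":{"type":"array"}},"newtons":{"type":"number"}},"required":["commands"]}

```bash
mkdir -p pics
cat > h.py <<'E'
from bench import *
import numpy as np, cv2
def pts(c):
    h,w=c["z_map"].shape
    u,v=np.meshgrid(np.arange(w),np.arange(h))
    n=cv2.undistortPoints(np.stack([u,v],-1).reshape(-1,1,2).astype(np.float64),np.array(c["camera_matrix"]),np.array(c["D"])).reshape(h,w,2)
    z=c["z_map"].astype(float)
    P=np.stack([n[...,0]*z,-n[...,1]*z,-z,np.ones_like(z)],-1)
    W=P@np.linalg.inv(np.array(c["world_to_cam"])).T
    W=W[...,:3]; W[z<=0]=np.nan
    return W
E
python3 - <<'E'
from h import *
s=read_state();print(s)
for n in("top","side"):
    c=capture(n);cv2.imwrite(f"pics/{n}0.png",c["pixels"][...,::-1]);np.savez(f"{n}0.npz",W=pts(c),rgb=c["pixels"])
E
```

```text
{'time_s': 0.0, 'qpos': array([ 1.00020110e+00,  2.59351651e-01,  1.53607156e+00, -7.90374495e-06,
        1.34800069e+00, -2.02778890e-01]), 'qvel': array([ 7.62321604e-04, -2.48240792e-04,  1.64109627e-04, -9.07147427e-05,
       -2.04895355e-03, -6.00672427e-04]), 'effort': array([-6.89886019e-04, -4.46037304e+01, -2.90569335e+01, -4.89037611e-04,
        1.20770460e-02, -2.54509689e-05]), 'tcp_pos': array([197.52163359, 512.88844606, 303.07453802]), 'tcp_rot': array([-3.41734072e-04,  1.82872283e-01,  9.83136252e-01, -8.49472823e-04]), 'force': array([-0.13650314,  0.64547617, -0.086302  ]), 'wrist_torque': array([-0.00253929,  0.00097322,  0.06934671]), 'finger_force': 0.0, 'gripper_width': 85.5546032584843}
```

View pics/top0.png

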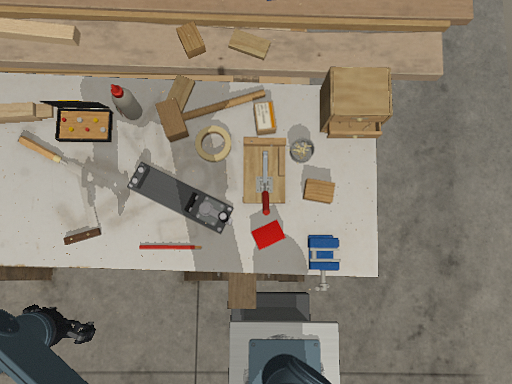

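View pics/side0.png

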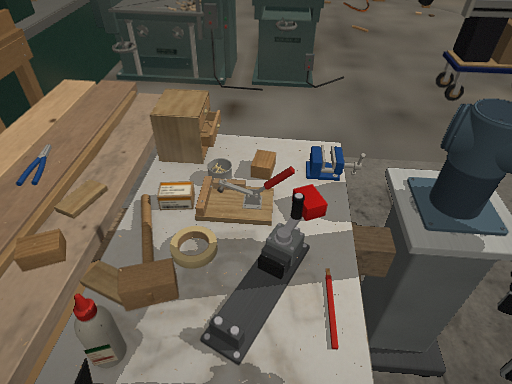

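Candidates for the offcut in the top view are the plain block (319,190), the red block (268,235, a decoy), blocks on the rear bench (190,40) and (250,42), and the mallet head (172,118). I choose (319,190): plain wood, lying on the table, right of the middle. The clamp runs from its crank at about (213,212) to its end stop at about (140,178).

Run:
```python
from h import *
d=np.load("top0.npz");W=d["W"];rgb=d["rgb"]
for (u,v) in [(319,185),(268,235),(225,216),(140,178),(300,150),(80,330),(212,143),(180,246),(213,212)]:
    print((u,v),W[v,u].round(0), rgb[v,u])
for n in("top","side"):
    d=np.load(n+"0.npz");W=d["W"].reshape(-1,3);rgb=d["rgb"].reshape(-1,3).astype(int)
    o=np.load("top0.npz")["W"][185,319]
    m=(abs(W[:,0]-o[0])<70)&(abs(W[:,1]-o[1])<70)&(W[:,2]>39)&(W[:,2]<52)&(rgb[:,0]-rgb[:,2]>25)
    r=cv2.minAreaRect(W[m][:,:2].astype(np.float32));print(n,"offcut",m.sum(),r,W[m][:,2].mean())
    # sleeve
    m=(W[:,2]>120)&(W[:,2]<170)&(rgb.max(1)<70)&(W[:,0]>250)&(W[:,0]<650)&(W[:,1]>0)&(W[:,1]<500)
    print("sleeve",m.sum(),W[m].min(0),W[m].max(0),np.median(W[m],0))
    m=(W[:,2]>9)&(W[:,2]<21)&(rgb.max(1)<110)&(rgb.max(1)-rgb.min(1)<25)&(W[:,0]>330)&(W[:,0]<640)&(W[:,1]>60)&(W[:,1]<500)
    r=cv2.minAreaRect(W[m][:,:2].astype(np.float32));print("bed",m.sum(),r,cv2.boxPoints(r).round(0).tolist())
t=cv2.imread("pics/top0.png");a=cv2.resize(t[130:260,120:250],(600,600)[:2],interpolation=2);b=cv2.resize(t[165:215,294:344],(200,200))
a[:200,400:]=b;cv2.imwrite("pics/crop1.png",a)
```

```text
(319, 185) [ 550. -103.   45.] [155 123  79]
(268, 235) [400.  49.  50.] [177  22  12]
(225, 216) [444. 169. 163.] [185 182 179]
(140, 178) [563. 426.  55.] [85 83 82]
(300, 150) [668. -53.   2.] [165 153 109]
(80, 330) [188. 457. 336.] [28 31 32]
(212, 143) [687. 223.   3.] [147 139 126]
(180, 246) [367. 310.   9.] [168  35  21]
(213, 212) [461. 207.  94.] [129 124 124]
top offcut 570 ((534.7442016601562, -102.62672424316406), (84.99177551269531, 60.59419250488281), 80.90906524658203) 44.85537538856487
sleeve 35 [431.09507846 164.0379437  123.67342475] [455.2763263  188.21114872 163.03831614] [438.95878742 174.55224968 156.93231987]
bed 1813 ((556.2416381835938, 294.66424560546875), (319.79364013671875, 182.45645141601562), 64.1017837524414) [[404.0, 191.0], [568.0, 111.0], [708.0, 399.0], [544.0, 478.0]]
side offcut 386 ((535.3663940429688, -104.06084442138672), (87.33740234375, 59.63977813720703), 80.41371154785156) 47.05407656661325
sleeve 172 [432.25573564 165.89271316 120.24581571] [457.08808874 188.98695145 161.61483265] [445.76167401 185.17653036 143.74740214]
bed 3612 ((560.136474609375, 292.8309326171875), (318.9263610839844, 192.79185485839844), 64.18647003173828) [[404.0, 191.0], [577.0, 107.0], [716.0, 394.0], [543.0, 478.0]]
```

View pics/crop1.png

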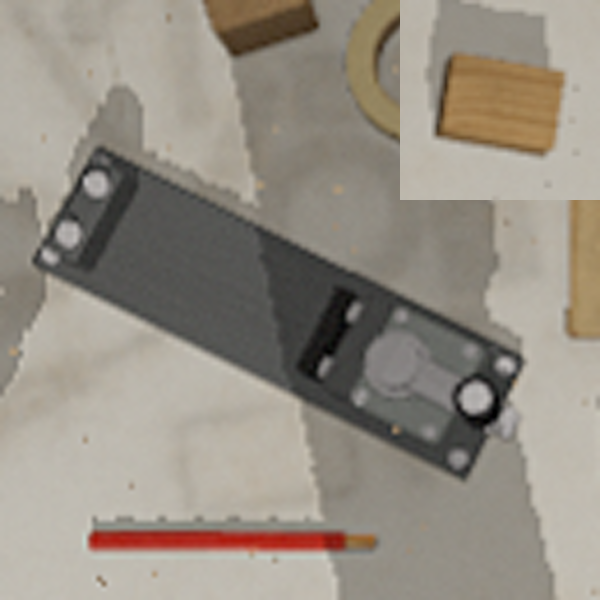

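The crop shows the clamp with its sleeve at crop (476,398), hub (397,362), pad (327,333) and stop (108,215). The inset is the plain wood offcut. Next I refine these in the clamp frame.

Run:
```python
from h import *
th=np.deg2rad(64.1);O=np.array([472.9,229.9])
A=[];
for n in("top","side"):
    d=np.load(n+"0.npz");W=d["W"].reshape(-1,3);rgb=d["rgb"].reshape(-1,3).astype(int)
    ey=np.array([np.cos(th),np.sin(th)]);ex=np.array([ey[1],-ey[0]])
    q=W[:,:2]-O;X=q@ex;Y=q@ey;Z=W[:,2]
    m=(Z>10)&(Z<20)&(abs(X)<60)&(Y>-85)&(Y<275)
    r=cv2.minAreaRect(W[m][:,:2].astype(np.float32));print(n,"bed",r)
    f=lambda a:np.percentile(a,[1,5,50,95,99]).round(1)
    s=(abs(X)<30)&(Z>49)&(Z<62)&(Y>180)&(Y<260);print("stop top",s.sum(),f(X[s]),f(Y[s]),f(Z[s]))
    s=(abs(X)<26)&(Z>24)&(Z<52)&(Y>190)&(Y<240);print("stop face",s.sum(),f(Y[s]) if s.any() else 0)
    s=(abs(X)<35)&(Z>47)&(Z<62)&(Y>22)&(Y<100)&(rgb.max(1)<60);print("pad top",s.sum(),f(X[s]),f(Y[s]),f(Z[s]))
    s=(Z>150)&(Z<170)&(abs(X)<80)&(abs(Y)<85);print("sleeve top",s.sum(),f(X[s]),f(Y[s]),f(W[s,0]),f(W[s,1]),f(Z[s]))
    s=(Z>85)&(Z<100)&(abs(X)<80)&(abs(Y)<85);print("arm",f(X[s]),f(Y[s]))
```

```text
top bed ((513.1157836914062, 315.3855895996094), (319.4443359375, 89.55683135986328), 64.06277465820312)
stop top 135 [-29.5 -27.3  -0.8  26.8  29.4] [212.8 213.6 221.8 234.  235.3] [49.3 51.6 56.9 61.6 61.8]
stop face 52 [212.8 212.9 214.  214.9 218.1]
pad top 110 [-33.5 -30.8  -2.5  26.5  31. ] [22.5 25.7 51.7 58.9 59.5] [48.3 49.8 55.2 60.2 61.7]
sleeve top 81 [-15.6 -13.5  -2.9   7.8   9.3] [-73.1 -71.6 -61.3 -50.  -48.5] [431.2 433.6 444.  455.  455.2] [164.1 166.7 177.  187.9 188. ] [153.6 155.  158.9 163.  164.5]
arm [-16.1 -14.5  -2.    9.3  12.3] [-72.  -42.5 -15.9   9.2  12. ]
side bed ((514.027099609375, 315.134521484375), (318.9263610839844, 90.35110473632812), 64.18647003173828)
stop top 306 [-29.4 -27.9  -0.7  27.8  29.7] [213.3 214.4 229.5 234.4 234.7] [49.2 51.  58.8 60.8 61.5]
stop face 156 [233.4 233.5 234.2 234.8 234.9]
pad top 448 [-32.9 -30.   -2.4  27.   30.3] [22.8 24.8 38.2 58.2 58.8] [47.6 48.3 57.2 61.5 61.8]
sleeve top 107 [-14.  -13.2  -3.4   7.3   9.5] [-71.4 -69.  -56.5 -49.1 -47.1] [432.4 434.4 445.4 455.7 456.4] [166.6 168.4 180.5 187.9 188.6] [150.4 151.5 159.8 164.1 164.5]
arm [-15.5 -13.8  -3.4   9.3  13.6] [-57.5 -51.8 -18.7  13.   14.3]
```

Emit:
{"api": "play_rows", "payload": {"commands": [[[-0.027, -0.023, 0], 0, -1], [[-0.027, -0.023, 0], 0, -1], [[-0.027, -0.023, 0], 0, -1], [[-0.027, -0.023, 0], 0, -1], [[-0.027, -0.023, 0], 0, -1], [[-0.027, -0.023, 0], 0, -1], [[-0.027, -0.023, 0], 0, -1], [[-0.027, -0.023, 0], 0, -1], [[-0.027, -0.023, 0], 0, -1], [[-0.027, -0.023, 0], 0, -1]], "newtons": 60}}

```text
time_s: 0.93
tcp_pos: [367.2, 199.9, 303.8]
tcp_rot: [-0.0, 0.183, 0.983, -0.0]
force: [1.2, 1.4, 0.3]
gripper_width: 85.1
finger_force: 0.0
```

Emit:
{"api": "play_rows", "payload": {"commands": [[[-0.027, -0.023, 0], 0, -1], [[-0.027, -0.023, 0], 0, -1], [[-0.027, -0.023, 0], 0, -1], [[-0.027, -0.023, 0], 0, -1], [[-0.027, -0.023, 0], 0, -1], [[-0.027, -0.023, 0], 0, -1], [[-0.027, -0.023, 0], 0, -1], [[-0.027, -0.023, 0], 0, -1], [[-0.027, -0.023, 0], 0, -1], [[0, 0, 0], 0, -1]]}}

```text
time_s: 1.77
tcp_pos: [521.7, -84.5, 303.2]
tcp_rot: [0.001, 0.185, 0.983, -0.001]
force: [-0.9, -0.2, 1.0]
gripper_width: 85.6
finger_force: 0.0
```

Emit:
{"api": "play_rows", "payload": {"commands": [[[0, 0, 0], 7.1, -1], [[0, 0, 0], 7.1, -1], [[0, 0, 0], 7.1, -1], [[0, 0, 0], 7.1, -1], [[0, 0, 0], 7.1, -1], [[0, 0, 0], 7.1, -1], [[0, 0, 0], 7.1, -1], [[0, 0, 0], 7.1, -1], [[0, 0, 0], 7.1, -1], [[0, 0, 0], 7.1, -1]]}}

```text
time_s: 2.6
tcp_pos: [518.9, -78.5, 303.5]
tcp_rot: [-0.001, 0.722, 0.692, -0.0]
force: [0.2, -0.1, -0.0]
gripper_width: 85.1
finger_force: 0.0
```

```bash
cat >> h.py <<'E'
from scipy.spatial.transform import Rotation
def rel(x,y,z,yaw):
    "tool-axes shift (mm) at present yaw, turn deg, and shift after turning"
    s=read_state();q=s["tcp_rot"];R=Rotation.from_quat([q[1],q[2],q[3],q[0]]).as_matrix()
    d=np.array([x,y,z])-s["tcp_pos"];now=np.degrees(np.arctan2(R[1,1],R[0,1]))
    t=(now-yaw+90)%180-90
    R2=R@Rotation.from_euler("z",t,degrees=True).as_matrix()
    print("t",round(s["time_s"],2),"tcp",s["tcp_pos"].round(1),"yaw",now.round(1),"tilt",np.degrees(np.arccos(-R[2,2])).round(2),"q",s["qpos"].round(2),"F",s["force"].round(1),"w",round(s["gripper_width"],1),"ff",round(s["finger_force"],1))
    print("shift before turn",(R.T@d).round(1),"turn",round(t,1),"shift after turn",(R2.T@d).round(1))
E
python3 -c "
from h import *
rel(535,-103,82,-9.3)"
```

```text
t 2.6 tcp [518.9 -78.5 303.5] yaw -2.4 tilt 0.06 q [-0.36  0.21  1.59  0.    1.33 -0.32] F [ 0.2 -0.1 -0. ] w 85.1 ff 0.0
shift before turn [-23.9  17.4 221.5] turn 6.9 shift after turn [-21.6  20.1 221.5]
```

Emit:
{"api": "play_rows", "payload": {"commands": [[[0, 0, 0], 6.9, -1], [[-0.0216, 0.0201, 0], 0, -1], [[0, 0, 0.03], 0, -1], [[0, 0, 0.03], 0, -1], [[0, 0, 0.03], 0, -1], [[0, 0, 0.03], 0, -1], [[0, 0, 0.03], 0, -1], [[0, 0, 0.015], 0, -1], [[0, 0, 0], 0, -1], [[0, 0, 0], 0, -1]]}}

```text
time_s: 3.43
tcp_pos: [535.2, -103.0, 138.2]
tcp_rot: [-0.001, 0.76, 0.65, -0.001]
force: [1.3, -0.1, 0.5]
gripper_width: 85.1
finger_force: 0.0
```

```bash
python3 -c "
from h import *
rel(535,-103,82,-9.3)
a=capture('top')['pixels'][140:240,260:380,::-1];b=capture('side')['pixels'][110:210,200:320,::-1]
cv2.imwrite('pics/g1.png',cv2.resize(np.hstack([a,b]),(800,333)))"
```

```text
t 3.43 tcp [ 535.2 -103.   138.2] yaw -9.0 tilt 0.15 q [-0.39  0.42  1.75  0.    0.97 -0.24] F [ 1.3 -0.1  0.5] w 85.1 ff 0.0
shift before turn [-0.1 -0.  56.2] turn 0.3 shift after turn [-0.1 -0.  56.2]
```

View pics/g1.png

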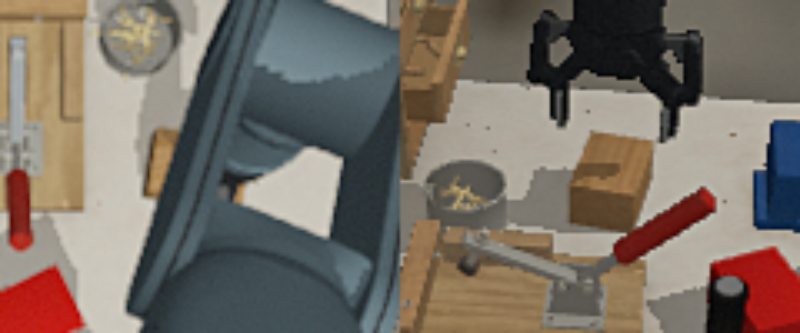

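The side view shows the fingers over the block, one on either side of its 60 mm width (tips at about (560,125) and (668,138), block at (612,180)). I go down and close.

Emit:
{"api": "play_rows", "payload": {"commands": [[[0, 0, 0.02], 0, -1], [[0, 0, 0.02], 0, -1], [[0, 0, 0.012], 0, -1], [[0, 0, 0.003], 0, -1], [[0, 0, 0], 0, -1], [[0, 0, 0], 0, 1], [[0, 0, 0], 0, 1], [[0, 0, 0], 0, 1], [[0, 0, 0], 0, 1], [[0, 0, 0], 0, 1]], "newtons": 50}}

```text
time_s: 4.37
tcp_pos: [536.8, -103.9, 85.6]
tcp_rot: [0.001, 0.76, 0.65, 0.001]
force: [-0.0, 0.4, 6.1]
gripper_width: 59.1
finger_force: 55.6
```

Emit:
{"api": "play_rows", "payload": {"commands": [[[0, 0, 0], 0, 1], [[0, 0, 0], 0, 1], [[0, 0, -0.01], 0, 1], [[0, 0, -0.02], 0, 1], [[0, 0, -0.03], 0, 1], [[0, 0, -0.03], 0, 1], [[0, 0, -0.03], 0, 1], [[0, 0, -0.03], 0, 1], [[0, 0, -0.03], 0, 1], [[0, 0, -0.02], 0, 1]]}}

```text
time_s: 5.2
tcp_pos: [536.0, -103.5, 288.0]
tcp_rot: [0.002, 0.76, 0.65, 0.001]
force: [0.2, 0.2, -1.7]
gripper_width: 59.4
finger_force: 54.7
```

```bash
python3 -c "
from h import *
e=np.deg2rad(64.1);p=np.array([472,229.8])+164*np.array([np.cos(e),np.sin(e)])
print(p);rel(p[0],p[1],280,-25.9)"
```

```text
[543.63549329 377.32747575]
t 5.2 tcp [ 536.  -103.5  288. ] yaw -9.0 tilt 0.24 q [-0.4   0.26  1.57  0.    1.3  -0.24] F [ 0.2  0.2 -1.7] w 59.4 ff 54.7
shift before turn [476.1 -67.5   7.3] turn 16.9 shift after turn [ 435.9 -203.2    7.3]
```

Emit:
{"api": "play_rows", "payload": {"commands": [[[0.015, -0.002, 0], 0, 1], [[0.029, -0.0041, 0], 0, 1], [[0.029, -0.0041, 0], 0, 1], [[0.029, -0.0041, 0], 0, 1], [[0.029, -0.0041, 0], 0, 1], [[0.029, -0.0041, 0], 0, 1], [[0.029, -0.0041, 0], 0, 1], [[0.029, -0.0041, 0], 0, 1], [[0.029, -0.0041, 0], 0, 1], [[0.029, -0.0041, 0], 0, 1]]}}

```text
time_s: 6.03
tcp_pos: [539.8, 176.7, 284.7]
tcp_rot: [0.0, 0.76, 0.65, 0.0]
force: [0.1, -0.0, -1.9]
gripper_width: 59.1
finger_force: 54.8
```

Emit:
{"api": "play_rows", "payload": {"commands": [[[0.029, -0.0041, 0], 0, 1], [[0.029, -0.0041, 0], 0, 1], [[0.029, -0.0041, 0], 0, 1], [[0.029, -0.0041, 0], 0, 1], [[0.029, -0.0041, 0], 0, 1], [[0.029, -0.0041, 0], 0, 1], [[0.02, -0.003, 0], 0, 1], [[0, 0, 0], 5.6, 1], [[0, 0, 0], 5.6, 1], [[0, 0, 0], 5.7, 1]]}}

```text
time_s: 6.87
tcp_pos: [542.7, 371.7, 284.3]
tcp_rot: [0.0, 0.848, 0.529, -0.0]
force: [0.2, -0.2, -1.6]
gripper_width: 58.8
finger_force: 54.6
```

```bash
python3 -c "
from h import *
rel(543.6,377.3,100,-25.9)"
```

```text
t 6.87 tcp [542.7 371.7 284.3] yaw -26.1 tilt 0.04 q [ 0.43  0.47  1.28 -0.    1.4   0.89] F [ 0.2 -0.2 -1.6] w 58.8 ff 54.6
shift before turn [  5.5  -1.6 184.3] turn -0.2 shift after turn [  5.5  -1.5 184.3]
```

Emit:
{"api": "play_rows", "payload": {"commands": [[[0.0055, -0.0015, 0.01], 0, 1], [[0, 0, 0.03], 0, 1], [[0, 0, 0.03], 0, 1], [[0, 0, 0.03], 0, 1], [[0, 0, 0.03], 0, 1], [[0, 0, 0.025], 0, 1], [[0, 0, 0.015], 0, 1], [[0, 0, 0], 0, 1], [[0, 0, 0], 0, 1], [[0, 0, 0], 0, 1]]}}

```text
time_s: 7.7
tcp_pos: [545.1, 377.2, 115.1]
tcp_rot: [0.0, 0.847, 0.531, 0.001]
force: [1.0, -0.7, -1.7]
gripper_width: 59.1
finger_force: 54.6
```

```bash
python3 -c "
from h import *
rel(543.6,377.3,100,-25.9)
cv2.imwrite('pics/p1.png',cv2.resize(capture('side')['pixels'][200:384,170:350,::-1],(587,600)))"
```

```text
t 7.7 tcp [545.1 377.2 115.1] yaw -25.8 tilt 0.11 q [0.44 0.62 1.46 0.   1.06 0.89] F [ 1.  -0.7 -1.7] w 59.1 ff 54.6
shift before turn [-0.6 -1.4 15.1] turn 0.1 shift after turn [-0.6 -1.4 15.1]
```

View pics/p1.png

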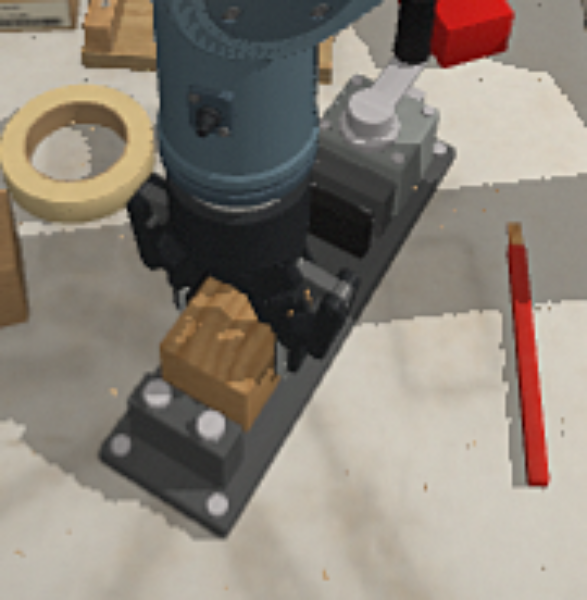

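The side view shows the offcut (225,350) square to the bed, just short of the stop (190,410), with the fingers clear of the tape. I lower it until it touches.

Emit:
{"api": "play_rows", "payload": {"commands": [[[-0.0006, -0.0014, 0.004], 0, 1], [[0, 0, 0.004], 0, 1], [[0, 0, 0.003], 0, 1], [[0, 0, 0.001], 0, 1], [[0, 0, 0.001], 0, 1], [[0, 0, 0.001], 0, 1], [[0, 0, 0], 0, 1], [[0, 0, 0], 0, 1], [[0, 0, 0], 0, 1], [[0, 0, 0], 0, 1]]}}

```text
time_s: 8.58
tcp_pos: [542.8, 376.8, 100.7]
tcp_rot: [0.0, 0.847, 0.531, 0.0]
force: [-3.0, -0.6, 6.6]
gripper_width: 59.3
finger_force: 55.5
```

Emit:
{"api": "play_rows", "payload": {"commands": [[[0, 0, 0], 0, -1], [[0, 0, 0], 0, -1], [[0, 0, 0], 0, -1], [[0, 0, 0], 0, -1], [[0, 0, 0], 0, -1], [[0, 0, 0], 0, -1], [[0, 0, -0.01], 0, -1], [[0, 0, -0.02], 0, -1], [[0, 0, -0.03], 0, -1], [[0, 0, -0.03], 0, -1]]}}

```text
time_s: 9.42
tcp_pos: [542.4, 376.6, 190.6]
tcp_rot: [-0.0, 0.847, 0.531, -0.001]
force: [0.3, 0.4, 0.8]
gripper_width: 85.5
finger_force: 0.0
```

Emit:
{"api": "play_rows", "payload": {"commands": [[[0, 0, -0.03], 0, -1], [[0, 0, -0.03], 0, -1], [[0, 0, -0.02], 0, -1], [[0, 0, 0], 0, -1], [[0, 0, 0], 0, -1], [[0, 0, 0], 0, -1], [[0, 0, 0], 0, -1], [[0, 0, 0], 0, -1], [[0, 0, 0], 0, -1], [[0, 0, 0], 0, -1]]}}

```text
time_s: 10.25
tcp_pos: [542.7, 376.7, 268.9]
tcp_rot: [-0.0, 0.847, 0.531, -0.001]
force: [-0.3, 0.3, 0.5]
gripper_width: 85.7
finger_force: 0.0
```

```bash
python3 -c "
from h import *
rel(444,177,270,-25.9)
for n in ('top','side'):
    c=capture(n);W=pts(c).reshape(-1,3);rgb=c['pixels'].reshape(-1,3).astype(int)
    e=np.deg2rad(64.1);ey=np.array([np.cos(e),np.sin(e)]);ex=np.array([ey[1],-ey[0]]);q=W[:,:2]-[472,229.8];X=q@ex;Y=q@ey
    m=(abs(X)<50)&(Y>60)&(Y<220)&(W[:,2]>54)&(W[:,2]<67)&(rgb[:,0]-rgb[:,2]>25)
    print(n,m.sum(),cv2.minAreaRect(np.c_[X,Y][m].astype(np.float32)) if m.sum()>5 else 0)
"
```

```text
t 10.25 tcp [542.7 376.7 268.9] yaw -25.9 tilt 0.1 q [ 0.44  0.48  1.29 -0.    1.37  0.89] F [-0.3  0.3  0.5] w 85.7 ff 0.0
shift before turn [-222.8   -1.7   -0.8] turn 0.0 shift after turn [-222.8   -1.6   -0.8]
top 391 ((-1.9751853942871094, 162.6734619140625), (85.7537612915039, 58.92348861694336), 89.7655258178711)
side 1287 ((-0.8828659057617188, 166.2209014892578), (61.29207992553711, 97.22412872314453), 0.3638518750667572)
```

Emit:
{"api": "play_rows", "payload": {"commands": [[[-0.01, 0, 0], 0, -1], [[-0.027, 0, 0], 0, -1], [[-0.027, 0, 0], 0, -1], [[-0.027, 0, 0], 0, -1], [[-0.027, 0, 0], 0, -1], [[-0.027, 0, 0], 0, -1], [[-0.027, -0.001, 0], 0, -1], [[-0.027, 0, 0], 0, -1], [[-0.024, 0, 0], 0, -1], [[0, 0, 0], 0, -1]]}}

```text
time_s: 11.18
tcp_pos: [442.8, 173.9, 269.9]
tcp_rot: [0.0, 0.848, 0.53, -0.001]
force: [1.0, 0.1, -0.4]
gripper_width: 85.4
finger_force: 0.0
```

Emit:
{"api": "play_rows", "payload": {"commands": [[[0, -0.001, 0.01], 0, -1], [[0, 0, 0.02], 0, -1], [[0, 0, 0.02], 0, -1], [[0, 0, 0.02], 0, -1], [[0, 0, 0.01], 0, -1], [[0, 0, 0.004], 0, -1], [[0, 0, 0], 0, -1], [[0, 0, 0], 0, -1], [[0, 0, 0], 0, -1], [[0, 0, 0], 0, -1]]}}

```text
time_s: 12.02
tcp_pos: [444.5, 177.3, 186.9]
tcp_rot: [0.0, 0.847, 0.531, 0.001]
force: [0.9, -0.2, 1.0]
gripper_width: 85.4
finger_force: 0.0
```

```bash
python3 -c "
from h import *
rel(444.3,177.3,185,-25.9)
cv2.imwrite('pics/s1.png',cv2.resize(capture('side')['pixels'][150:300,220:370,::-1],(600,600)))"
```

```text
t 12.02 tcp [444.5 177.3 186.9] yaw -25.9 tilt 0.12 q [0.15 0.25 1.86 0.   1.03 0.6 ] F [ 0.9 -0.2  1. ] w 85.4 ff 0.0
shift before turn [-0.1 -0.2  1.9] turn 0.0 shift after turn [-0.1 -0.2  1.9]
```

View pics/s1.png

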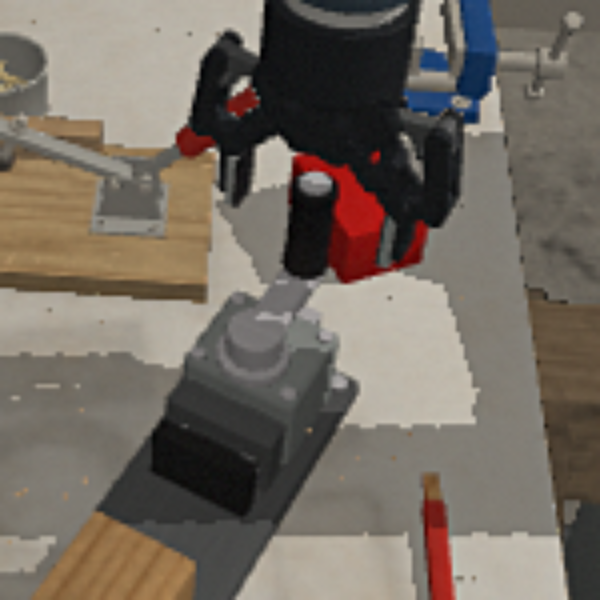

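The sleeve (310,225) stands between the open fingers (235,180) and (400,235). I close on it.

Emit:
{"api": "play_rows", "payload": {"commands": [[[0, 0, 0.002], 0, 1], [[0, 0, 0], 0, 1], [[0, 0, 0], 0, 1], [[0, 0, 0], 0, 1], [[0, 0, 0], 0, 1], [[0, 0, 0], 0, 1], [[0, 0, 0], 0, 1], [[0, 0, 0], 0, 1], [[0, 0, 0], 0, 1], [[0, 0, 0], 0, 1]], "newtons": 80}}

```text
time_s: 12.9
tcp_pos: [444.5, 176.9, 184.4]
tcp_rot: [0.001, 0.847, 0.531, 0.001]
force: [1.9, -4.0, 5.2]
gripper_width: 23.3
finger_force: 78.7
```

```bash
cat > plan.py <<'E'
from h import *
import sys
# plan.py n step_rad : tool-axis chords (mm) to wind on n rows of step rad from present angle
O=np.array([472,229.8]);e=np.deg2rad(64.1);ey=np.array([np.cos(e),np.sin(e)]);ex=np.array([ey[1],-ey[0]])
s=read_state();q=s["tcp_pos"][:2]-O;x,y=q@ex,q@ey;phi=np.arctan2(-x,-y);r=np.hypot(x,y)
t=-np.array([np.cos(phi)])[0]*ex+np.sin(phi)*ey; n=q/r
F=s["force"][:2];print("phi",phi.round(3),"r",r.round(1),"Ft",(F@t).round(1),"Fr",(F@n).round(1),"Fz",s["force"][2].round(1),"grip",s["finger_force"].round(1),"w",s["gripper_width"].round(1),"t",s["time_s"])
p=np.array([y,x])
st=[float(a) for a in sys.argv[2:]];st=st if len(st)>1 else st*int(sys.argv[1])
for d in st:
    phi+=d;g=np.array([-60*np.cos(phi),-60*np.sin(phi)]);print(list((g-p).round(1)),end=" ");p=g
E
python3 plan.py 10 0.2
```

```text
Traceback (most recent call last):
  File "plan.py", line 7, in <module>
    F=s["force"][:2];print("phi",phi.round(3),"r",r.round(1),"Ft",(F@t).round(1),"Fr",(F@n).round(1),"Fz",s["force"][2].round(1),"grip",s["finger_force"].round(1),"w",s["gripper_width"].round(1),"t",s["time_s"])
                                                                                                                                        ^^^^^^^^^^^^^^^^^^^^^^^
AttributeError: 'float' object has no attribute 'round'
```

```bash
sed -i 's/s\["finger_force"\].round(1)/s["finger_force"]/;s/s\["gripper_width"\].round(1)/s["gripper_width"]/' plan.py; python3 plan.py 10 0.1 .1 .2 .2 .2 .2 .2 .2 .2 .2
```

```text
phi 0.027 r 59.7 Ft -3.6 Fr 2.7 Fz 5.2 grip 78.72367456555367 w 23.324249847555762 t 12.9
[np.float64(0.1), np.float64(-6.0)] [np.float64(1.1), np.float64(-5.9)] [np.float64(3.8), np.float64(-11.3)] [np.float64(6.0), np.float64(-10.4)] [np.float64(8.0), np.float64(-9.0)] [np.float64(9.6), np.float64(-7.2)] [np.float64(10.8), np.float64(-5.1)] [np.float64(11.6), np.float64(-2.9)] [np.float64(12.0), np.float64(-0.5)] [np.float64(11.8), np.float64(1.9)]
```

Emit:
{"api": "play_rows", "payload": {"commands": [[[0.0003, -0.006, 0], 0, 1], [[0.001, -0.006, 0], 0, 1], [[0.0038, -0.0113, 0], 0, 1], [[0.006, -0.0104, 0], 0, 1], [[0.008, -0.009, 0], 0, 1], [[0.0096, -0.0072, 0], 0, 1], [[0.0108, -0.0051, 0], 0, 1], [[0.0116, -0.0029, 0], 0, 1], [[0.012, -0.0005, 0], 0, 1], [[0.0118, 0.0019, 0], 0, 1]]}}

```text
time_s: 13.73
tcp_pos: [425.9, 267.7, 184.3]
tcp_rot: [0.002, 0.847, 0.531, -0.001]
force: [1.9, -14.1, 9.2]
gripper_width: 23.5
finger_force: 79.9
```

```bash
python3 plan.py 10 0.2
```

```text
phi 1.806 r 59.7 Ft -9.7 Fr -10.4 Fz 9.2 grip 79.94769684970379 w 23.48178272371198 t 13.7333
[np.float64(11.4), np.float64(3.6)] [np.float64(10.3), np.float64(6.1)] [np.float64(8.9), np.float64(8.0)] [np.float64(7.1), np.float64(9.6)] [np.float64(5.1), np.float64(10.9)] [np.float64(2.8), np.float64(11.6)] [np.float64(0.4), np.float64(12.0)] [np.float64(-2.0), np.float64(11.8)] [np.float64(-4.3), np.float64(11.2)] [np.float64(-6.4), np.float64(10.1)]
```

```bash
python3 -c "
import numpy as np
a=1.827+0.2*np.arange(31);P=np.c_[-60*np.cos(a),-60*np.sin(a)];print(np.diff(P,axis=0).round(1).tolist())"
```

```text
[[11.2, 4.2], [10.2, 6.3], [8.7, 8.2], [6.9, 9.8], [4.8, 11.0], [2.6, 11.7], [0.2, 12.0], [-2.2, 11.8], [-4.5, 11.1], [-6.6, 10.0], [-8.5, 8.5], [-10.0, 6.6], [-11.1, 4.5], [-11.8, 2.2], [-12.0, -0.2], [-11.7, -2.6], [-11.0, -4.8], [-9.8, -6.9], [-8.2, -8.7], [-6.3, -10.2], [-4.2, -11.2], [-1.9, -11.8], [0.5, -12.0], [2.9, -11.6], [5.1, -10.8], [7.2, -9.6], [9.0, -8.0], [10.4, -6.0], [11.3, -3.8], [11.9, -1.5]]
```

Emit:
{"api": "play_rows", "payload": {"commands": [[[0.0112, 0.0042, 0], 0, 1], [[0.0102, 0.0063, 0], 0, 1], [[0.0087, 0.0082, 0], 0, 1], [[0.0069, 0.0098, 0], 0, 1], [[0.0048, 0.011, 0], 0, 1], [[0.0026, 0.0117, 0], 0, 1], [[0.0002, 0.012, 0], 0, 1], [[-0.0022, 0.0118, 0], 0, 1], [[-0.0045, 0.0111, 0], 0, 1], [[-0.0066, 0.01, 0], 0, 1]]}}

```text
time_s: 14.57
tcp_pos: [525.4, 258.4, 184.4]
tcp_rot: [-0.003, 0.847, 0.531, 0.001]
force: [-1.1, 10.9, 6.1]
gripper_width: 23.3
finger_force: 80.1
```

```bash
python3 plan.py 1 0.2
```

```text
phi -2.514 r 60.6 Ft -10.1 Fr 4.2 Fz 6.1 grip 80.12672893702984 w 23.33982060345937 t 14.5667
[np.float64(-8.4), np.float64(8.6)]
```

Emit:
{"api": "play_rows", "payload": {"commands": [[[-0.0085, 0.0085, 0], 0, 1], [[-0.01, 0.0066, 0], 0, 1], [[-0.0111, 0.0045, 0], 0, 1], [[-0.0118, 0.0022, 0], 0, 1], [[-0.012, -0.0002, 0], 0, 1], [[-0.0117, -0.0026, 0], 0, 1], [[-0.011, -0.0048, 0], 0, 1], [[-0.0098, -0.0069, 0], 0, 1], [[-0.0082, -0.0087, 0], 0, 1], [[-0.0063, -0.0102, 0], 0, 1]]}}

```text
time_s: 15.4
tcp_pos: [474.1, 169.7, 184.5]
tcp_rot: [0.002, 0.848, 0.53, 0.003]
force: [10.0, -0.4, -2.1]
gripper_width: 23.3
finger_force: 79.6
```

```bash
python3 plan.py 1 0.2
```

```text
phi -0.486 r 60.2 Ft -10.0 Fr 0.7 Fz -2.1 grip 79.60812661796808 w 23.28630710308527 t 15.4
[np.float64(-4.4), np.float64(-11.2)]
```

Emit:
{"api": "play_rows", "payload": {"commands": [[[-0.0042, -0.0112, 0], 0, 1], [[-0.0019, -0.0118, 0], 0, 1], [[0.0005, -0.012, 0], 0, 1], [[0.0029, -0.0116, 0], 0, 1], [[0.0051, -0.0108, 0], 0, 1], [[0.0072, -0.0096, 0], 0, 1], [[0.009, -0.008, 0], 0, 1], [[0.0104, -0.006, 0], 0, 1], [[0.0113, -0.0038, 0], 0, 1], [[0.0119, -0.0015, 0], 0, 1]]}}

```text
time_s: 16.23
tcp_pos: [417.4, 253.5, 184.3]
tcp_rot: [0.002, 0.847, 0.531, -0.0]
force: [5.5, -12.3, 6.5]
gripper_width: 23.5
finger_force: 80.2
```

```bash
python3 plan.py 1 0.2; python3 -c "
import numpy as np
a=7.827+0.05*np.arange(31);P=np.c_[-60*np.cos(a),-60*np.sin(a)];print(np.diff(P,axis=0).round(1).tolist())
from h import *
c=capture('side');np.savez('s2.npz',W=pts(c),rgb=c['pixels'])
W=pts(c).reshape(-1,3);rgb=c['pixels'].reshape(-1,3).astype(int)
e=np.deg2rad(64.1);ey=np.array([np.cos(e),np.sin(e)]);ex=np.array([ey[1],-ey[0]]);q=W[:,:2]-[472,229.8];X=q@ex;Y=q@ey
m=(abs(X)<30)&(Y>60)&(Y<225)&(W[:,2]>57)&(W[:,2]<64)&(rgb[:,0]-rgb[:,2]>25)
print(np.percentile(Y[m],[1,5,95,99]),np.percentile(X[m],[1,99]))
print(m.sum()); s=(abs(X)<35)&(W[:,2]>47)&(W[:,2]<60)&(Y>60)&(Y<140)&(rgb.max(1)<60);print(np.percentile(Y[s],[50,95,99]))
"
```

```text
phi 1.529 r 59.6 Ft -9.1 Fr -9.9 Fz 6.5 grip 80.15462474897504 w 23.485469256329722 t 16.2333
[np.float64(11.9), np.float64(0.2)] [[3.0, -0.0], [3.0, 0.1], [3.0, 0.3], [3.0, 0.4], [2.9, 0.6], [2.9, 0.7], [2.9, 0.9], [2.8, 1.0], [2.8, 1.2], [2.7, 1.3], [2.6, 1.4], [2.6, 1.6], [2.5, 1.7], [2.4, 1.8], [2.3, 1.9], [2.2, 2.0], [2.1, 2.1], [2.0, 2.2], [1.9, 2.3], [1.7, 2.4], [1.6, 2.5], [1.5, 2.6], [1.4, 2.7], [1.2, 2.7], [1.1, 2.8], [1.0, 2.8], [0.8, 2.9], [0.7, 2.9], [0.5, 3.0], [0.4, 3.0]]
[121.93246083 125.9821859  203.98941883 205.90893361] [-29.53756095  28.15459672]
1188
[101.0896528  117.09675839 118.35497361]
```

Emit:
{"api": "play_rows", "payload": {"commands": [[[0.003, 0, 0], 0, 1], [[0.003, 0.0001, 0], 0, 1], [[0.003, 0.0003, 0], 0, 1], [[0.003, 0.0004, 0], 0, 1], [[0.0029, 0.0006, 0], 0, 1], [[0.0029, 0.0007, 0], 0, 1], [[0.0029, 0.0009, 0], 0, 1], [[0.0028, 0.001, 0], 0, 1], [[0.0028, 0.0012, 0], 0, 1], [[0.0027, 0.0013, 0], 0, 1]]}}

```text
time_s: 17.12
tcp_pos: [434.3, 276.1, 184.2]
tcp_rot: [0.001, 0.847, 0.531, -0.002]
force: [-2.9, -10.8, 12.9]
gripper_width: 23.3
finger_force: 80.8
```

```bash
python3 plan.py 1 0.2
```

```text
phi 2.006 r 59.7 Ft -9.1 Fr -6.5 Fz 12.9 grip 80.78565191477537 w 23.314347336284396 t 17.1167
[np.float64(10.5), np.float64(5.8)]
```

Emit:
{"api": "play_rows", "payload": {"commands": [[[0.0013, 0.0007, 0], 0, 1], [[0.0013, 0.0007, 0], 0, 1], [[0.0013, 0.0008, 0], 0, 1], [[0.0013, 0.0008, 0], 0, 1], [[0.00125, 0.00085, 0], 0, 1], [[0.00125, 0.00085, 0], 0, 1], [[0.0012, 0.0009, 0], 0, 1], [[0.0012, 0.0009, 0], 0, 1], [[0.00115, 0.00095, 0], 0, 1], [[0.00115, 0.00095, 0], 0, 1]]}}

```text
time_s: 17.95
tcp_pos: [446.3, 283.8, 184.2]
tcp_rot: [0.001, 0.847, 0.531, -0.003]
force: [-6.1, -9.1, 13.2]
gripper_width: 23.1
finger_force: 80.9
```

```bash
python3 plan.py 1 0.2
```

```text
phi 2.246 r 59.8 Ft -9.5 Fr -5.6 Fz 13.2 grip 80.93004327267408 w 23.07092761742608 t 17.95
[np.float64(8.7), np.float64(8.2)]
```

Emit:
{"api": "play_rows", "payload": {"commands": [[[0.00055, 0.0005, 0], 0, 1], [[0.00055, 0.0005, 0], 0, 1], [[0.00055, 0.0005, 0], 0, 1], [[0.00055, 0.0005, 0], 0, 1], [[0.00053, 0.00053, 0], 0, 1], [[0.00053, 0.00053, 0], 0, 1], [[0.0005, 0.00055, 0], 0, 1], [[0.0005, 0.00055, 0], 0, 1], [[0.0005, 0.00055, 0], 0, 1], [[0.0005, 0.00055, 0], 0, 1]]}}

```text
time_s: 18.78
tcp_pos: [452.9, 286.5, 184.2]
tcp_rot: [0.0, 0.847, 0.531, -0.003]
force: [-6.1, -8.4, 14.2]
gripper_width: 23.4
finger_force: 81.0
```

```bash
python3 plan.py 1 0.2
```

```text
phi 2.365 r 59.9 Ft -8.4 Fr -6.0 Fz 14.2 grip 80.97738649696112 w 23.437164390512606 t 18.7833
[np.float64(7.6), np.float64(9.2)]
```

Emit:
{"api": "play_rows", "payload": {"commands": [[[0.0005, 0.00057, 0], 0, 1], [[0.0005, 0.00057, 0], 0, 1], [[0.00048, 0.00058, 0], 0, 1], [[0.00048, 0.00058, 0], 0, 1], [[0.00046, 0.0006, 0], 0, 1], [[0.00046, 0.0006, 0], 0, 1], [[0.00045, 0.0006, 0], 0, 1], [[0.00044, 0.0006, 0], 0, 1], [[0.00043, 0.00062, 0], 0, 1], [[0.00043, 0.00062, 0], 0, 1]]}}

```text
time_s: 19.62
tcp_pos: [459.9, 288.5, 184.2]
tcp_rot: [-0.0, 0.847, 0.531, -0.003]
force: [-8.5, -7.4, 14.2]
gripper_width: 23.4
finger_force: 81.0
```

```bash
python3 plan.py 1 0.2
```

```text
phi 2.486 r 59.9 Ft -9.8 Fr -5.6 Fz 14.2 grip 81.02866245433688 w 23.368669255747918 t 19.6167
[np.float64(6.4), np.float64(10.1)]
```

Emit:
{"api": "play_rows", "payload": {"commands": [[[0.00021, 0.00031, 0], 0, 1], [[0.00021, 0.00031, 0], 0, 1], [[0.00021, 0.00031, 0], 0, 1], [[0.00021, 0.00031, 0], 0, 1], [[0.0002, 0.00032, 0], 0, 1], [[0.0002, 0.00032, 0], 0, 1], [[0.0002, 0.00032, 0], 0, 1], [[0.0002, 0.00032, 0], 0, 1], [[0.00019, 0.00032, 0], 0, 1], [[0.00019, 0.00032, 0], 0, 1]]}}

```text
time_s: 20.45
tcp_pos: [463.1, 289.1, 184.2]
tcp_rot: [-0.001, 0.847, 0.531, -0.003]
force: [-8.9, -5.1, 15.9]
gripper_width: 23.5
finger_force: 81.1
```

```bash
for i in 1 2 3; do python3 plan.py 1 0.2|head -1; python3 -c "from bench import *;capture('top')";done
```

```text
phi 2.54 r 59.9 Ft -9.5 Fr -3.7 Fz 15.9 grip 81.11947875469923 w 23.487293249206235 t 20.45
phi 2.541 r 60.0 Ft -11.8 Fr -4.0 Fz 14.9 grip 81.1100392229855 w 23.579780376913327 t 20.5
phi 2.54 r 60.0 Ft -10.0 Fr -4.1 Fz 15.7 grip 81.10840084031224 w 23.670668412706284 t 20.55
```

Emit:
{"api": "play_rows", "payload": {"commands": [[[0.00019, 0.00032, 0], 0, 1], [[0.00019, 0.00032, 0], 0, 1], [[0.00018, 0.00033, 0], 0, 1], [[0.00018, 0.00033, 0], 0, 1], [[0.00018, 0.00033, 0], 0, 1], [[0.00018, 0.00033, 0], 0, 1], [[0.00018, 0.00033, 0], 0, 1], [[0.00018, 0.00033, 0], 0, 1], [[0.00017, 0.00033, 0], 0, 1], [[0.00017, 0.00033, 0], 0, 1]]}}

```text
time_s: 21.43
tcp_pos: [466.3, 289.5, 184.2]
tcp_rot: [-0.001, 0.847, 0.531, -0.004]
force: [-11.8, -4.9, 16.0]
gripper_width: 23.8
finger_force: 81.2
```

```bash
cat > avg.py <<'E'
from h import *
O=np.array([472,229.8]);e=np.deg2rad(64.1);ey=np.array([np.cos(e),np.sin(e)]);ex=np.array([ey[1],-ey[0]])
L=[]
for i in range(10):
    s=read_state();q=s["tcp_pos"][:2]-O;x,y=q@ex,q@ey;phi=np.arctan2(-x,-y)
    t=-np.cos(phi)*ex+np.sin(phi)*ey;L.append([phi+2*np.pi,s["force"][:2]@t,s["force"][:2]@q/60]);c=capture("side")
L=np.array(L);print("phi,Ft,Fr",L.mean(0).round(3),"sd",L.std(0).round(3),s["time_s"])
W=pts(c).reshape(-1,3);rgb=c['pixels'].reshape(-1,3).astype(int);q=W[:,:2]-O;X=q@ex;Y=q@ey
m=(abs(X)<40)&(Y>60)&(Y<225)&(W[:,2]>57)&(W[:,2]<64)&(rgb[:,0]-rgb[:,2]>25)
print("offcut y,x",np.percentile(Y[m],[1,99]).round(1),np.percentile(X[m],[1,99]).round(1))
E
python3 avg.py
```

```text
phi,Ft,Fr [  8.878 -12.075  -3.418] sd [0.    0.387 0.447] 21.8833
offcut y,x [129.6 213.1] [-30.9  27.7]
```

Emit:
{"api": "play_rows", "payload": {"commands": [[[0.0002, 0.0004, 0], 0, 1], [[0.0002, 0.0004, 0], 0, 1], [[0.0002, 0.0004, 0], 0, 1], [[0.0002, 0.0004, 0], 0, 1], [[0.00019, 0.0004, 0], 0, 1], [[0.00018, 0.0004, 0], 0, 1], [[0.00018, 0.0004, 0], 0, 1], [[0.00018, 0.0004, 0], 0, 1], [[0.00017, 0.0004, 0], 0, 1], [[0.00017, 0.0004, 0], 0, 1]]}}

```text
time_s: 22.77
tcp_pos: [470.2, 289.8, 184.1]
tcp_rot: [-0.002, 0.847, 0.531, -0.004]
force: [-13.9, -2.3, 17.4]
gripper_width: 23.3
finger_force: 81.3
```

```bash
python3 avg.py
```

```text
phi,Ft,Fr [  8.943 -13.575  -2.379] sd [0.    0.42  0.489] 23.2167
offcut y,x [129.7 213.2] [-30.9  27.7]
```

Squeeze is (13.6 − 9.2) × 7.5 ≈ 33 N, with the offcut against the stop. I unload the arm before opening.

Emit:
{"api": "play_rows", "payload": {"commands": [[[-0.0003, -0.0007, -0.0005], 0, 1], [[-0.0003, -0.0007, -0.0005], 0, 1], [[-0.0003, -0.0007, -0.0005], 0, 1], [[-0.0003, -0.0007, -0.0005], 0, 1], [[-0.0003, -0.0007, -0.0005], 0, 1], [[-0.0003, -0.0006, -0.0005], 0, 1], [[0, 0, 0], 0, 1], [[0, 0, 0], 0, 1], [[0, 0, 0], 0, 1], [[0, 0, 0], 0, 1]]}}

```text
time_s: 24.1
tcp_pos: [469.4, 289.6, 184.9]
tcp_rot: [-0.0, 0.848, 0.531, -0.002]
force: [5.4, -2.6, -24.0]
gripper_width: 23.3
finger_force: 81.0
```

```bash
python3 avg.py; python3 plan.py 1 0.1
```

```text
phi,Ft,Fr [ 8.929  4.583 -2.718] sd [0.    0.571 0.381] 24.55
offcut y,x [129.5 213.3] [-30.9  27.9]
phi 2.646 r 59.9 Ft 5.0 Fr -3.3 Fz -24.6 grip 80.95772255212069 w 23.129626404272265 t 24.6
[np.float64(2.7), np.float64(5.4)]
```

Emit:
{"api": "play_rows", "payload": {"commands": [[[0.0003, 0.0007, 0.0004], 0, 1], [[0.0003, 0.0007, 0.0004], 0, 1], [[0.0003, 0.0007, 0.0004], 0, 1], [[0.0003, 0.0007, 0.0003], 0, 1], [[0.0003, 0.0007, 0.0003], 0, 1], [[0.0003, 0.0007, 0], 0, 1], [[0.0001, 0.0002, 0], 0, 1], [[0, 0, 0], 0, 1], [[0, 0, 0], 0, 1], [[0, 0, 0], 0, 1]]}}

```text
time_s: 25.43
tcp_pos: [470.3, 289.7, 184.6]
tcp_rot: [-0.002, 0.847, 0.531, -0.005]
force: [-13.4, -4.4, -7.8]
gripper_width: 22.9
finger_force: 81.8
```

```bash
python3 avg.py; python3 plan.py 1 0.1
```

```text
phi,Ft,Fr [  8.944 -12.811  -3.193] sd [0.    0.591 0.412] 25.8833
offcut y,x [129.5 213.2] [-30.9  27.7]
phi 2.662 r 59.9 Ft -12.2 Fr -3.5 Fz -9.3 grip 81.79285939782858 w 23.276818779812206 t 25.9333
[np.float64(2.6), np.float64(5.4)]
```

Emit:
{"api": "play_rows", "payload": {"commands": [[[0.0003, 0.0005, 0], 0, 1], [[0, 0, 0], 0, 1], [[0, 0, 0], 0, 1], [[-0.0003, -0.0007, 0.0002], 0, 1], [[-0.0003, -0.0007, 0.0002], 0, 1], [[-0.0003, -0.0007, 0.0002], 0, 1], [[-0.0003, -0.0007, 0], 0, 1], [[-0.0003, -0.0006, 0], 0, 1], [[0, 0, 0], 0, 1], [[0, 0, 0], 0, 1]]}}

```text
time_s: 26.77
tcp_pos: [470.0, 289.7, 184.7]
tcp_rot: [-0.0, 0.847, 0.531, -0.002]
force: [-3.3, -3.4, -10.8]
gripper_width: 23.4
finger_force: 81.4
```

```bash
python3 avg.py; python3 plan.py 1 0.1
```

```text
phi,Ft,Fr [ 8.94  -4.314 -4.301] sd [0.    0.591 0.531] 27.2167
offcut y,x [129.7 212.9] [-31.   27.9]
phi 2.657 r 60.0 Ft -5.6 Fr -4.1 Fz -12.7 grip 81.40833914279938 w 23.533493522832586 t 27.2667
[np.float64(2.6), np.float64(5.4)]
```

Emit:
{"api": "play_rows", "payload": {"commands": [[[-0.0004, -0.0009, 0.0008], 0, 1], [[0, 0, 0], 0, 1], [[0, 0, 0], 0, 1], [[0, 0, 0], 0, -1], [[0, 0, 0], 0, -1], [[0, 0, 0], 0, -1], [[0, 0, 0], 0, -1], [[0, 0, 0], 0, -1], [[0, 0, 0], 0, -1], [[0, 0, 0], 0, -1]]}}

```text
time_s: 28.1
tcp_pos: [470.8, 290.3, 184.0]
tcp_rot: [0.0, 0.847, 0.531, 0.0]
force: [-0.3, -0.1, 0.0]
gripper_width: 85.3
finger_force: 0.0
```

Emit:
{"api": "play_rows", "payload": {"commands": [[[0, 0, 0], 0, -1], [[0, 0, -0.01], 0, -1], [[0, 0, -0.02], 0, -1], [[0, 0, -0.03], 0, -1], [[0, 0, -0.03], 0, -1], [[0, 0, -0.03], 0, -1], [[0, 0, -0.02], 0, -1], [[0, 0, 0], 0, -1], [[0, 0, 0], 0, -1], [[0, 0, 0], 0, -1]]}}

```text
time_s: 28.93
tcp_pos: [470.2, 290.0, 323.3]
tcp_rot: [-0.0, 0.847, 0.531, -0.0]
force: [-0.3, -0.1, -0.8]
gripper_width: 85.1
finger_force: 0.0
```

```bash
python3 avg.py; python3 -c "
from h import *
cv2.imwrite('pics/f.png',capture('side')['pixels'][...,::-1])
W=pts(capture('side')).reshape(-1,3);m=(W[:,2]>150)&(W[:,2]<170)&(np.hypot(W[:,0]-472,W[:,1]-229.8)<85);print(np.percentile(W[m],[2,98],axis=0).mean(0))"
```

```text
phi,Ft,Fr [8.944 0.028 0.107] sd [0.003 0.345 0.372] 29.3833
offcut y,x [129.6 213. ] [-31.   27.9]
[468.16691677 290.7718304  157.20402764]
```

View pics/f.png

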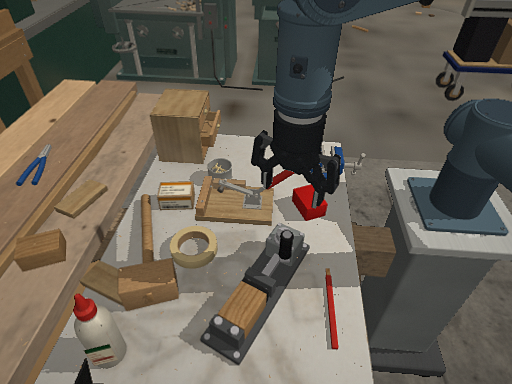

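The final view shows the offcut (240,305) clamped between pad and stop. The sleeve (287,240) is free, the gripper is clear above, and the tin, tape and pencil look unmoved.

```bash
python3 -c "
from bench import *
print(sign_off())"
```

```text
the job is handed in; nothing more can be done
None
```

The offcut lies flat against the end stop, about 1.5 mm off the bed's centre line, held with about 33–35 N judged from the wrist force; the crank is released, the gripper is clear, the tin, tape and pencil look unmoved in the last picture, and the job is handed in at about 29 s.

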